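Weigh the tall measuring cylinder

ROBOT

A 7-joint arm with a two-finger parallel gripper is mounted at the origin on the work surface. World frame = base frame: x ahead of the robot, y to its left, z up, the work surface at z = 0. Lengths are in m, angles in rad, forces in N, time in s.
With the tool pointing down it reaches from about 0.35 to 0.9 m from the base axis. Payload 7.2 kg.
Tool frame: the origin (TCP) lies at the very end of the fingers, on their centre line; the grasp point (between the pads) lies 19 mm behind it; z points along the fingers, y is the line along which they close (so a half turn about z gives the same grasp; the last joint's range is limited). The gripper opens to 85 mm and grips with 20 to 120 N. Pads are 22 mm wide; open, the fingers measure 114 mm over their backs; the gripper's body (76 mm by 85 mm) begins 54 mm behind the grasp point. The pads swing forward as they close: fully open they stand 13 mm farther back than shut.
Start: joints at [1.081, 0.411, -0.013, 1.596, 0.006, 1.134, -0.082], TCP at [0.256, -0.57, 0.231] pointing down, gripper open.
Joint ranges: [-2.95, 2.95], [-0.29, 1.99], [-1.47, 1.44], [0.14, 2.54], [-1.03, 4.17], [0.13, 1.85], [-2.86, 2.86]. Speed limits (rad/s): [2.39, 2.39, 3.01, 3.01, 3.14, 3.14, 3.14].

INTERFACE

Orientations are given as a 3x3 rotation matrix whose columns are the frame's x, y, z axes.
In Python, from bench import env gives the robot as it stands.
- The arm moves only by the tool arm_command, never from a script. Its argument "moves" is one flat list of numbers, 7 for each row, row after row: the turn, a rotation vector about the world's x, y, z in units of 10 degrees (1.0 is 10 degrees), then the shift along the world's x, y, z in units of 25 mm (1.0 is 25 mm), then the opening, from 0 (shut) to 1 (fully open). A call has exactly 8 rows; each row shifts and turns the commanded pose from where the row before left it; what a row does not reach is not made up. A row lasts 1/8 s, in which the tool goes at most 62.5 mm and 10.7 degrees, less where a joint would pass 70% of its speed; a pose out of reach is approached as far as the arm can. A call is refused whole if a number of a shift passes 1 or a number of a turn 1, either way. A call with a gripper value outside its range is refused whole. The fingers move at their own pace and stop on an object; the grip force is fixed at half the most. Time passes only in rows, so rows that do not move let the fingers close, or fill a call up. It gives the time, the measured TCP pose, the force, the opening and the grip force at its end, in the units of the state.
- env.read_state(): the state, without advancing time (a new reading comes with each control period).
- env.snapshot(name): name is "scene" or "top" or "wrist"; returns (picture, depth): 420x560x3 uint8, red, green, blue; 420x560 float32, m along the optical axis (not along the pixel's ray), 0 where there is no reading.
- env.get_calibration(name): a dict with "intrinsics" (3x3 intrinsics, pixels), "R" (3x3) and "t" (3): a world point X has camera coordinates R X + t; the wrist camera has in their place "T_tool_cam" (4x4, takes a point from camera to tool coordinates, whose origin is the TCP and whose axes are the flange's). Camera axes: x right, y down, z forward; pixel columns grow to the right and rows downward; lengths in m; the calibration is good to about 2 mm. A picture is of the moment at which its call begins: read the wrist's pose just before it. get_calibration takes no time and is no camera call.
- env.close_job(): hands the job in; it is judged then, once.
The state is a dict: "t": time; "joints": joint angles; "qd": joint speeds; "joint_efforts": joint torques, N m; "tool_pos": TCP position; "ee_rot": TCP orientation; "force": force on the tool from outside, world axes, zero at the start; "moment": the same for the moment, N m; "finger_gap": opening from 0.0 (shut) to 1.0 (fully open); "finger_force": force on a finger pad.
Only numpy, scipy, OpenCV 4.12 (cv2) and the standard library are available. Lean on these libraries where they do the work, as an engineer would, in place of code of your own. Each camera call takes 0.05 s, during which the arm holds its last target. There are 200 camera calls.

TASK

Weigh the taller of the two stoppered measuring cylinders: pick it up, stand it upright near the middle of the round steel pan of the balance and let go. It is top-heavy and tips easily, so keep it upright all the way and set it down gently on the pan before you let go: do not drop it. Leave the short cylinder and the jar where they are.

Things in the scene. Friction and masses are not known exactly. Their poses are not given: they have to be found in the camera images.
- tall_cylinder: Taller stoppered measuring cylinder, loose, upright: 192 mm high, clear 30 mm glass tube with dark marks, round blue foot 52 mm wide, 10 mm thick. The top 22 mm is a fixed blue stopper, also 30 mm wide: a 30 mm round grip from 20 mm up. About 0.24 kg, centre of mass 120 mm up: topples beyond 12 degrees. Grip it 25 to 35 mm below the top. Origin: centre of the foot's underside, z up the tube; yaw has no meaning.
- balance: Laboratory balance, fixed: white case 230 x 190 mm, 59 mm high, with a round flat steel pan 130 mm wide on it, its rigid top 75 mm above the bench. Origin: at bench level exactly below the pan's centre; x points away from the display (the case reaches 145 mm to -x, 85 mm to +x, 95 mm to either side in y), z up.
- short_cylinder: Bystander: the shorter stoppered cylinder of the same make, loose on the bench: 105 mm high, same 30 mm tube, 52 mm foot and stopper. Origin: centre of the foot's underside, z up. Leave it standing where it is.
- jar: Bystander: a squat jar with a white lid, loose on the bench: 68 mm in diameter, 75 mm high. Origin: centre of its underside, z up. Leave it standing where it is.

How it is judged:
By the outcome, as a careful person would: the job done as asked, in the order asked, and still so for the second after the job is handed in, with the robot touching nothing.
It also fails if it takes over 46 s, if anything falls off the work surface, if the arm or the gripper's body presses on something with over 40 N, if the wrist force passes 120 N, or if a joint passes its speed limit or range.

## Working session

There is one attempt and no reset: what is moved stays moved. The work goes in short steps, Python scripts to look and compute and a tool call to move; the robot and the scene stay as the last step left them, time stands still between calls to the robot, and variables do not carry over. Pictures are saved under pics/ and viewed, at most 10 in all, crops included, and the job is handed in when it is done.

Besides the shell and the picture viewer there is one more tool, called after ">>>" by a JSON object that holds its "op" and its "data". arm_command: Moves the arm, as the interface text tells. Its arguments: {"type":"object","properties":{"moves":{"type":"array","items":{"type":"number"}}},"required":["moves"]}

```bash
mkdir -p pics; cat > h.py <<'E'
import numpy as np, cv2
from bench import env
def cloud(name):
    s=env.read_state(); im,d=env.snapshot(name); c=env.get_calibration(name); K=c["intrinsics"]
    v,u=np.mgrid[:420,:560]
    P=np.stack([(u-K[0][2])/K[0][0]*d,(v-K[1][2])/K[1][1]*d,d],-1)
    if name=="wrist":
        T=np.array(c["T_tool_cam"]); P=P@T[:3,:3].T+T[:3,3]
        P=P@np.array(s["ee_rot"]).T+np.array(s["tool_pos"])
    else: P=(P-np.array(c["t"]))@np.array(c["R"])
    P[d==0]=np.nan
    return im,P
def save(im,n): cv2.imwrite("pics/"+n,im[...,::-1])
E
python3 - <<'E'
from h import *
a,P=cloud("scene");b,Q=cloud("top");np.savez("c.npz",a=a,P=P,b=b,Q=Q)
save(a,"scene.png");save(b,"top.png")
print({k:np.round(v,3) for k,v in env.read_state().items()})
E
```

```text
{'t': np.float64(0.1), 'joints': array([ 1.081,  0.412, -0.013,  1.597,  0.006,  1.134, -0.082]), 'qd': array([-0.   , -0.003,  0.   , -0.002,  0.001,  0.   ,  0.001]), 'joint_efforts': array([ 4.0000e-03, -6.0183e+01,  6.8500e-01, -3.0009e+01,  1.4000e-02,
        6.0000e-03,  0.0000e+00]), 'tool_pos': array([ 0.256, -0.57 ,  0.231]), 'ee_rot': array([[ 0.912,  0.409, -0.001],
       [ 0.409, -0.912,  0.001],
       [-0.   , -0.001, -1.   ]]), 'force': array([-0.18 ,  0.035, -0.759]), 'moment': array([-0.035, -0.012, -0.012]), 'finger_force': np.float64(0.0), 'finger_gap': np.float64(1.001)}
```

View pics/scene.png

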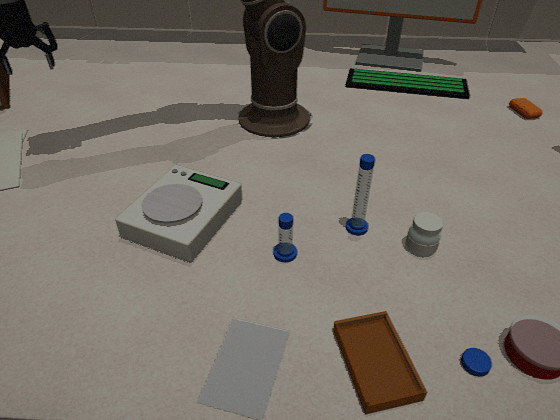

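View pics/top.png

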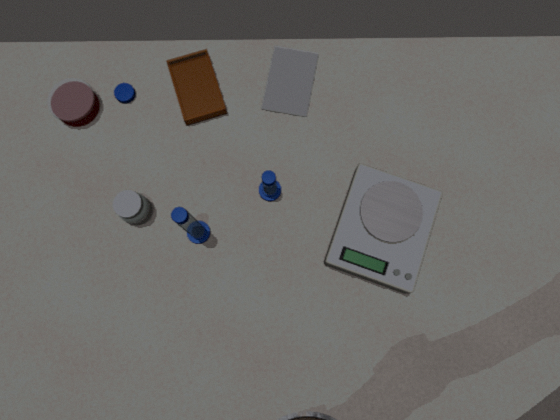

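The scene view shows the tall cylinder with its stopper at (367,161) and foot at (357,227), the short one at (286,235), the jar at (424,233) and the pan at (172,203). In the top view the tall stopper is at (180,215) with its foot at (199,233), the short stopper is at (269,178), the jar lid is at (130,203) and the pan is at (391,211).

```bash
python3 - <<'E'
from h import *
z=np.load("c.npz");a,P,b,Q=[z[k] for k in "aPbQ"]
def blob(im,P,u,v,r,zl,zh,n,blue=False):
    m=np.zeros(im.shape[:2],bool);m[v-r:v+r,u-r:u+r]=1
    m&=(P[...,2]>zl)&(P[...,2]<zh)
    if blue: i=im.astype(int); m&=(i[...,2]>i[...,0]+50)
    p=P[m]; print(n,len(p),"med",np.median(p,0).round(4),"mid",((np.nanpercentile(p,2,axis=0)+np.nanpercentile(p,98,axis=0))/2).round(4),"ext",np.ptp(p,axis=0).round(3))
blob(b,Q,180,215,14,.18,.205,"tall top",True)
blob(b,Q,199,233,16,.003,.02,"tall foot",True)
blob(b,Q,269,178,12,.09,.12,"short top",True)
blob(b,Q,130,203,25,.065,.085,"jar")
blob(b,Q,391,211,40,.068,.085,"pan")
blob(a,P,172,203,40,.068,.085,"pan s")
blob(a,P,367,161,14,.165,.2,"tall stopper s",True)
blob(a,P,357,227,16,.002,.02,"tall foot s",True)
E
```

```text
tall top 192 med [0.4959 0.2277 0.1913] mid [0.4958 0.2278 0.1913] ext [0.027 0.028 0.008]
tall foot 150 med [0.4858 0.2197 0.0101] mid [0.495  0.2278 0.0112] ext [0.047 0.048 0.013]
short top 144 med [0.589  0.0702 0.1047] mid [0.5892 0.0702 0.1043] ext [0.027 0.024 0.01 ]
jar 660 med [0.5459 0.3625 0.0743] mid [0.5458 0.3632 0.073 ] ext [0.058 0.059 0.013]
pan 3026 med [ 0.5213 -0.1829  0.0746] mid [ 0.5219 -0.1829  0.0746] ext [0.128 0.13  0.012]
pan s 1846 med [ 0.5284 -0.1801  0.0742] mid [ 0.5252 -0.1806  0.0735] ext [0.131 0.13  0.01 ]
tall stopper s 109 med [0.5    0.2293 0.191 ] mid [0.4969 0.2281 0.184 ] ext [0.029 0.026 0.022]
tall foot s 144 med [0.5083 0.2291 0.0095] mid [0.5002 0.2281 0.0109] ext [0.048 0.048 0.017]
```

Both views agree and the sizes fit: the tall cylinder is at (0.497, 0.228) with its top at 0.191, and the pan centre is at about (0.522, -0.182) with its top at 0.075. I'm moving over the cylinder at z = 0.231, 39 mm above its top.

>>> {"op": "arm_command", "data": {"moves": [0,0,0,0.3,1,0.2,1,0,0,0,0.3,1,0.2,1,0,0,0,0.3,1,0.2,1,0,0,0,0.3,1,0,1,0,0,0,0.3,1,0,1,0,0,0,0.3,1,0,1,0,0,0,0.3,1,0,1,0,0,0,0.3,1,0,1]}}

```text
t: 1.1
tool_pos: [0.316, -0.3688, 0.2463]
ee_rot: [[0.912, 0.41, -0.0], [0.41, -0.912, -0.0], [-0.0, 0.0, -1.0]]
force: [1.0, 0.4, -0.5]
finger_gap: 0.998
finger_force: 0.0
```

>>> {"op": "arm_command", "data": {"moves": [0,0,0,0.3,1,0,1,0,0,0,0.3,1,0,1,0,0,0,0.3,1,0,1,0,0,0,0.3,1,0,1,0,0,0,0.3,1,0,1,0,0,0,0.3,1,0,1,0,0,0,0.3,1,0,1,0,0,0,0.3,1,0,1]}}

```text
t: 2.1
tool_pos: [0.3758, -0.169, 0.2464]
ee_rot: [[0.912, 0.41, 0.0], [0.41, -0.912, -0.0], [-0.0, 0.0, -1.0]]
force: [1.1, -1.4, -0.5]
finger_gap: 1.001
finger_force: 0.0
```

>>> {"op": "arm_command", "data": {"moves": [0,0,0,0.3,1,0,1,0,0,0,0.3,1,0,1,0,0,0,0.3,1,0,1,0,0,0,0.3,1,0,1,0,0,0,0.3,1,0,1,0,0,0,0.3,1,0,1,0,0,0,0.3,1,0,1,0,0,0,0.3,1,0,1]}}

```text
t: 3.1
tool_pos: [0.4356, 0.0308, 0.2463]
ee_rot: [[0.912, 0.41, 0.0], [0.41, -0.912, -0.0], [-0.0, 0.0, -1.0]]
force: [0.1, 0.8, -0.5]
finger_gap: 0.999
finger_force: 0.0
```

>>> {"op": "arm_command", "data": {"moves": [0,0,0,0.3,1,0,1,0,0,0,0.3,1,0,1,0,0,0,0.3,1,0,1,0,0,0,0.3,1,0,1,0,0,0,0.3,1,0,1,0,0,0,0.3,1,0,1,0,0,0,0.3,1,0,1,0,0,0,0.3,1,0,1]}}

```text
t: 4.1
tool_pos: [0.4956, 0.2306, 0.2463]
ee_rot: [[0.912, 0.409, 0.0], [0.409, -0.912, -0.001], [-0.0, 0.0, -1.0]]
force: [0.4, -0.3, -0.0]
finger_gap: 0.999
finger_force: 0.0
```

```bash
python3 - <<'E'
from h import *
im,P=cloud("wrist");save(im,"w1.png");i=im.astype(int)
for zl,zh in((.17,.21),(.004,.02)):
    m=(P[...,2]>zl)&(P[...,2]<zh)&(i[...,2]>i[...,0]+50);p=P[m];v,u=np.nonzero(m)
    if len(p):print(len(p),u.mean(),v.mean(),np.median(p,0),(np.percentile(p,2,axis=0)+np.percentile(p,98,axis=0))/2,np.ptp(p,axis=0))
print(env.read_state()["tool_pos"])
E
```

```text
1934 286.0651499482937 233.8567735263702 [0.49750369 0.22944852 0.19202569] [0.49623886 0.2288248  0.18677529] [0.02923724 0.02805072 0.01719279]
1823 377.7125617114646 158.33735600658255 [0.56977073 0.09078462 0.01044725] [0.54570583 0.15379439 0.0129389 ] [0.1419446  0.20350843 0.01529001]
[0.4957572  0.23430735 0.24640042]
```

View pics/w1.png

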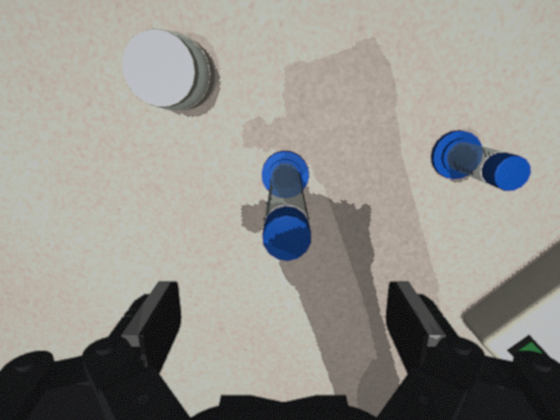

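The wrist view shows the stopper at (286,234), between the finger pads, with the jar at (160,67) and the short stopper at (506,172), both well clear. It measures about (0.497, 0.2285). I'll shift y by -5.5 mm, descend 105 mm to TCP z = 0.141 and close.

>>> {"op": "arm_command", "data": {"moves": [0,0,0,0.04,-0.22,0,1,0,0,0,0,0,-0.3,1,0,0,0,0,0,-0.6,1,0,0,0,0,0,-0.7,1,0,0,0,0,0,-0.7,1,0,0,0,0,0,-0.7,1,0,0,0,0,0,-0.7,1,0,0,0,0,0,-0.5,1]}}

```text
t: 5.15
tool_pos: [0.4966, 0.2242, 0.1399]
ee_rot: [[0.912, 0.41, -0.001], [0.41, -0.912, -0.0], [-0.001, -0.0, -1.0]]
force: [0.9, -0.0, -0.1]
finger_gap: 0.996
finger_force: 0.0
```

>>> {"op": "arm_command", "data": {"moves": [0,0,0,0,0,0,1,0,0,0,0,0,0,0.7,0,0,0,0,0,0,0.5,0,0,0,0,0,0,0.42,0,0,0,0,0,0,0.36,0,0,0,0,0,0,0.2,0,0,0,0,0,0,0,0,0,0,0,0,0,0]}}

```text
t: 6.15
tool_pos: [0.497, 0.2248, 0.1416]
ee_rot: [[0.912, 0.41, 0.001], [0.41, -0.912, 0.001], [0.001, -0.0, -1.0]]
force: [-0.4, 1.1, 4.6]
finger_gap: 0.343
finger_force: 59.5
```

```bash
python3 - <<'E'
from h import *
im,P=cloud("scene");save(cv2.resize(im[100:300,250:500],None,fx=2.5,fy=2.5),"s2.png")
print({k:np.round(v,4) for k,v in env.read_state().items() if k in("t","tool_pos","force","finger_gap","finger_force")})
E
```

```text
{'t': np.float64(6.2), 'tool_pos': array([0.497 , 0.2248, 0.1417]), 'force': array([-0.9656,  3.0461,  4.771 ]), 'finger_force': np.float64(59.6041), 'finger_gap': np.float64(0.3337)}
```

View pics/s2.png

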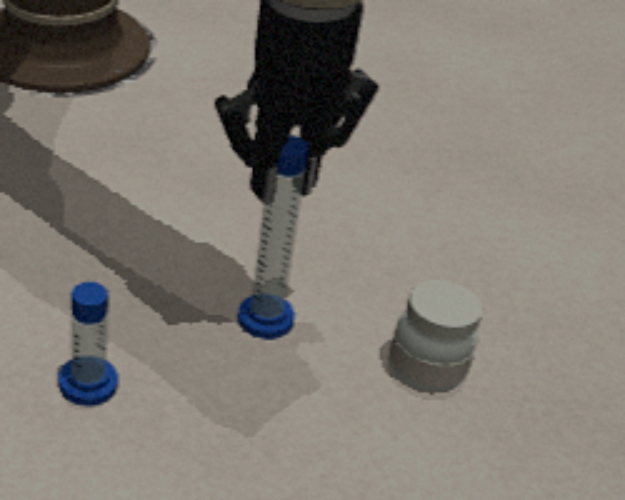

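The fingers hold the tube just below the stopper (gap 0.34, 60 N). The stopper at (294,155) and foot at (267,315) in the crop line up as before, so it is still upright. Next comes a gentle 120 mm lift.

>>> {"op": "arm_command", "data": {"moves": [0,0,0,0,0,0.2,0,0,0,0,0,0,0.5,0,0,0,0,0,0,0.8,0,0,0,0,0,0,0.9,0,0,0,0,0,0,0.9,0,0,0,0,0,0,0.8,0,0,0,0,0,0,0.5,0,0,0,0,0,0,0.2,0]}}

```text
t: 7.2
tool_pos: [0.497, 0.2242, 0.262]
ee_rot: [[0.912, 0.409, 0.001], [0.409, -0.912, -0.0], [0.001, 0.0, -1.0]]
force: [1.2, 0.8, -2.4]
finger_gap: 0.335
finger_force: 59.1
```

```bash
cat > t.py <<'E'
from h import *
import sys
im,P=cloud("scene");save(im,sys.argv[1]);im2,Q=cloud("top");s=env.read_state();x,y,zz=s["tool_pos"];i=im.astype(int)
for I,C in((im,P),(im2,Q)):
  i=I.astype(int)
  for zl,zh in((zz+.02,zz+.07),(zz-.15,zz-.10)):
    m=(C[...,2]>zl)&(C[...,2]<zh)&(i[...,2]>i[...,0]+50)&(np.hypot(C[...,0]-x,C[...,1]-y)<.06);p=C[m]
    if len(p)>10:print(len(p),(np.percentile(p,3,axis=0)+np.percentile(p,97,axis=0))/2,p.min(0),p.max(0))
print({k:np.round(v,4) for k,v in s.items() if k in("t","tool_pos","force","finger_gap","finger_force")})
E
python3 t.py s3.png
```

```text
55 [0.50099455 0.22654241 0.30576188] [0.48839831 0.21835071 0.29511533] [0.51310335 0.23539091 0.31398303]
168 [0.50401043 0.226573   0.13034096] [0.4743841  0.20225541 0.12150981] [0.52441083 0.25001284 0.14553178]
{'t': np.float64(7.3), 'tool_pos': array([0.4969, 0.2242, 0.2614]), 'force': array([-0.4152,  0.5698, -1.975 ]), 'finger_force': np.float64(59.1225), 'finger_gap': np.float64(0.3326)}
```

View pics/s3.png

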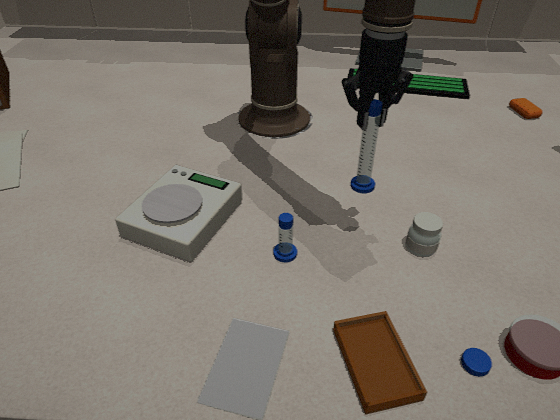

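The cylinder hangs upright, with its stopper at (376,107) and foot at (363,184), about 120 mm up. I'll carry it level to the pan: dx +26 mm, dy -408 mm.

>>> {"op": "arm_command", "data": {"moves": [0,0,0,0.05,-0.2,0,0,0,0,0,0.05,-0.5,0,0,0,0,0,0.07,-0.8,0,0,0,0,0,0.07,-1,0,0,0,0,0,0.07,-1,0,0,0,0,0,0.07,-1,0,0,0,0,0,0.07,-1,0,0,0,0,0,0.07,-1,0,0]}}

```text
t: 8.3
tool_pos: [0.5096, 0.0598, 0.2609]
ee_rot: [[0.913, 0.409, -0.001], [0.409, -0.913, -0.0], [-0.001, 0.0, -1.0]]
force: [-0.2, 0.2, -2.1]
finger_gap: 0.339
finger_force: 59.1
```

>>> {"op": "arm_command", "data": {"moves": [0,0,0,0.07,-1,0,0,0,0,0,0.07,-1,0,0,0,0,0,0.07,-1,0,0,0,0,0,0.07,-1,0,0,0,0,0,0.07,-1,0,0,0,0,0,0.06,-1,0,0,0,0,0,0.06,-1,0,0,0,0,0,0.05,-0.8,0,0]}}

```text
t: 9.3
tool_pos: [0.5223, -0.1352, 0.2609]
ee_rot: [[0.913, 0.408, -0.001], [0.408, -0.913, -0.0], [-0.001, -0.0, -1.0]]
force: [-0.2, -0.4, -1.6]
finger_gap: 0.335
finger_force: 59.1
```

>>> {"op": "arm_command", "data": {"moves": [0,0,0,0,-0.7,0,0,0,0,0,0,-0.5,0,0,0,0,0,0,-0.4,0,0,0,0,0,0,-0.2,0,0,0,0,0,0,-0.1,0,0,0,0,0,0,-0.1,0,0,0,0,0,0,0,0,0,0,0,0,0,0,0,0]}}

```text
t: 10.3
tool_pos: [0.5229, -0.1829, 0.2613]
ee_rot: [[0.912, 0.41, 0.0], [0.41, -0.912, 0.0], [0.0, -0.0, -1.0]]
force: [0.0, 0.1, -1.8]
finger_gap: 0.336
finger_force: 59.1
```

```bash
python3 t.py s4.png
```

```text
62 [ 0.52692288 -0.18172157  0.30476016] [ 0.51436222 -0.19443591  0.29234523] [ 0.53996895 -0.16976742  0.3129433 ]
172 [ 0.52890332 -0.17962643  0.12955267] [ 0.49924409 -0.20384301  0.11917847] [ 0.5481599  -0.15484083  0.14625219]
204 [ 0.52159324 -0.17485556  0.13173448] [ 0.4975396  -0.19894466  0.12516418] [ 0.54622992 -0.1554637   0.13889661]
{'t': np.float64(10.4), 'tool_pos': array([ 0.5229, -0.183 ,  0.2613]), 'force': array([-0.1784, -0.649 , -0.7606]), 'finger_force': np.float64(59.1299), 'finger_gap': np.float64(0.339)}
```

View pics/s4.png

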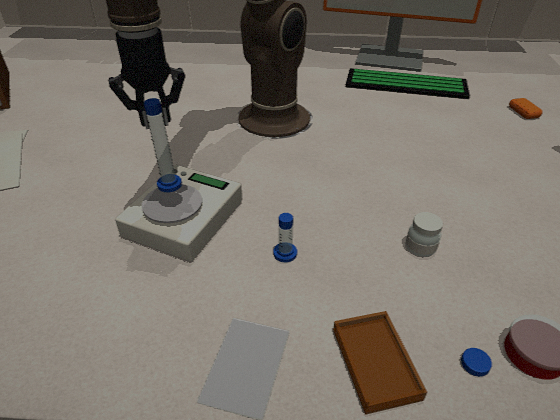

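The cylinder is over the pan, with its foot at (169,183) and stopper at (153,106), tilted less than about 1.5°. The foot should touch at TCP z ≈ 0.2165, so I'll lower 40 mm and then creep.

>>> {"op": "arm_command", "data": {"moves": [0,0,0,0,0,-0.2,0,0,0,0,0,0,-0.3,0,0,0,0,0,0,-0.35,0,0,0,0,0,0,-0.3,0,0,0,0,0,0,-0.2,0,0,0,0,0,0,-0.15,0,0,0,0,0,0,-0.1,0,0,0,0,0,0,0,0]}}

```text
t: 11.4
tool_pos: [0.5229, -0.1832, 0.2212]
ee_rot: [[0.912, 0.409, -0.0], [0.409, -0.912, 0.0], [-0.0, -0.0, -1.0]]
force: [-1.5, 0.8, -1.3]
finger_gap: 0.332
finger_force: 59.1
```

>>> {"op": "arm_command", "data": {"moves": [0,0,0,0,0,-0.03,0,0,0,0,0,0,-0.03,0,0,0,0,0,0,-0.03,0,0,0,0,0,0,-0.03,0,0,0,0,0,0,-0.02,0,0,0,0,0,0,0,0,0,0,0,0,0,0,0,0,0,0,0,0,0,0]}}

```text
t: 12.4
tool_pos: [0.5229, -0.1832, 0.2178]
ee_rot: [[0.912, 0.409, 0.0], [0.409, -0.912, -0.0], [0.0, 0.0, -1.0]]
force: [0.5, -0.6, -1.3]
finger_gap: 0.337
finger_force: 59.1
```

>>> {"op": "arm_command", "data": {"moves": [0,0,0,0,0,-0.02,0,0,0,0,0,0,-0.02,0,0,0,0,0,0,-0.02,0,0,0,0,0,0,0,0,0,0,0,0,0,0,0,0,0,0,0,0,0,0,0,0,0,0,0,0,0,0,0,0,0,0,0,0]}}

```text
t: 13.4
tool_pos: [0.523, -0.1831, 0.2166]
ee_rot: [[0.912, 0.409, 0.0], [0.409, -0.912, -0.0], [0.0, 0.0, -1.0]]
force: [-1.2, 1.3, 5.5]
finger_gap: 0.336
finger_force: 59.5
```

Force has risen to about 8 N relative to hanging, at the expected height, so the foot is on the pan. I'll open slowly.

>>> {"op": "arm_command", "data": {"moves": [0,0,0,0,0,-0.01,0,0,0,0,0,0,0,0.34,0,0,0,0,0,0,0.36,0,0,0,0,0,0,0.38,0,0,0,0,0,0,0.42,0,0,0,0,0,0,0.5,0,0,0,0,0,0,0.65,0,0,0,0,0,0,0.8]}}

```text
t: 14.4
tool_pos: [0.5229, -0.1833, 0.2161]
ee_rot: [[0.912, 0.409, 0.0], [0.409, -0.912, -0.0], [0.0, 0.0, -1.0]]
force: [-0.4, -0.1, 0.1]
finger_gap: 0.799
finger_force: 0.0
```

>>> {"op": "arm_command", "data": {"moves": [0,0,0,0,0,0,1,0,0,0,0,0,0,1,0,0,0,0,0,0,1,0,0,0,0,0,0,1,0,0,0,0,0,0,1,0,0,0,0,0,0,1,0,0,0,0,0,0,1,0,0,0,0,0,0,1]}}

```text
t: 15.4
tool_pos: [0.5228, -0.1832, 0.216]
ee_rot: [[0.912, 0.409, -0.0], [0.409, -0.912, -0.0], [-0.0, 0.0, -1.0]]
force: [0.2, 0.1, -0.5]
finger_gap: 1.001
finger_force: 0.0
```

```bash
python3 t.py s5.png
```

```text
78 [ 0.52500277 -0.18053932  0.25995835] [ 0.51178049 -0.19255184  0.24736778] [ 0.53889099 -0.16876748  0.26757566]
177 [ 0.52770398 -0.17972808  0.08520397] [ 0.50047209 -0.2087297   0.07405011] [ 0.55034309 -0.15361474  0.09971048]
137 [ 0.51559904 -0.17594668  0.0872915 ] [ 0.49835414 -0.20245076  0.07872935] [ 0.53602984 -0.15568347  0.0938711 ]
{'t': np.float64(15.5), 'tool_pos': array([ 0.5228, -0.1832,  0.216 ]), 'force': array([-0.5118, -0.2014,  0.319 ]), 'finger_force': np.float64(0.0), 'finger_gap': np.float64(1.003)}
```

View pics/s5.png

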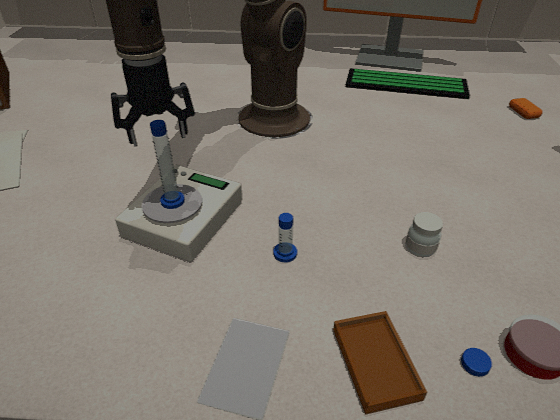

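The cylinder stands free on the pan, with its foot at (172,200) and stopper at (159,128), and the fingers are clear of it. I'll back straight up.

>>> {"op": "arm_command", "data": {"moves": [0,0,0,0,0,0.3,1,0,0,0,0,0,0.6,1,0,0,0,0,0,0.8,1,0,0,0,0,0,0.9,1,0,0,0,0,0,0.9,1,0,0,0,0,0,0.8,1,0,0,0,0,0,0.5,1,0,0,0,0,0,0,1]}}

```text
t: 16.5
tool_pos: [0.5233, -0.1833, 0.3373]
ee_rot: [[0.912, 0.409, 0.002], [0.409, -0.912, -0.001], [0.002, 0.002, -1.0]]
force: [-0.2, 0.2, -0.5]
finger_gap: 0.999
finger_force: 0.0
```

```bash
python3 - <<'E'
from h import *
im,P=cloud("scene");save(im,"s6.png");i=im.astype(int)
for zl,zh in((.24,.275),(.077,.1)):
    m=(P[...,2]>zl)&(P[...,2]<zh)&(i[...,2]>i[...,0]+50);p=P[m];print(len(p),(p.min(0)+p.max(0))/2)
print(env.read_state()["tool_pos"])
E
```

```text
102 [ 0.52553685 -0.17926893  0.25748603]
172 [ 0.55352849 -0.06212047  0.08867597]
[ 0.52287881 -0.18322524  0.33623835]
```

View pics/s6.png

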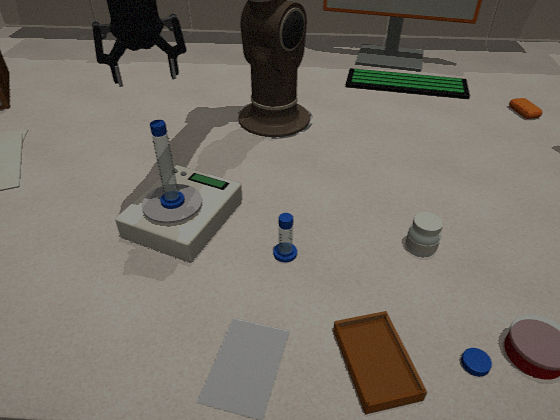

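The cylinder stands upright near the pan's centre, its stopper still at (159,128). The gripper is well clear above it, and the short cylinder at (286,235) and jar at (424,233) haven't moved.

```bash
python3 -c "
from bench import env
print(env.close_job())"
```

```text
the job is handed in; nothing more can be done
None
```

The tall cylinder stands upright and released near the middle of the balance pan, the short cylinder and jar were not moved, and the job was handed in at about 16.6 s of the 46 s allowed.

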